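# Open the detector's flow-cell window

### The job

Two small cream instrument units stand on the lab bench, each with a flat cover on top that swivels around one screw. Swing the blue cover sideways about a quarter turn anticlockwise (seen from above) so that the round window under it is fully uncovered, and leave it there. Leave the yellow cover shut.

Things in the scene. Friction and masses are not known exactly. Their poses are not given: they have to be found in the camera images.
- blue_cover (a joint): Angle of the blue swivel cover, rad: 0 = shut, grows anticlockwise seen from above, stop at 1.75; starts at 0 to 0.12, stays where left, needs about 2 N sideways at the knob. Flat teardrop plate, 4 mm thick, turning on a vertical screw (head 13 mm wide) on top of a fixed cream unit 200 x 180 x 90 mm. Its wide end (48 mm round) bears a knob and hides the window (28 mm steel ring).
- blue_knob (a point): Centre of the top of the blue cover's upright round knob: 16 mm in diameter, 36 mm tall, standing on the cover plate, top 133 mm above the bench. It moves with the cover. Its z points up; its x points level from the pivot screw out to the knob; the pivot axis is 75 mm away along its -x. Nothing tall stands near the knob.
- yellow_cover (a joint): Angle of the yellow swivel cover in rad, 0 = shut. Same shape and size as the blue one, on a second cream unit of the same form beside the first (left or right of it varies). To be left shut.

How it is judged:
By the outcome, as a careful person would: the job done as asked, in the order asked, and still so for the second after the job is handed in, with the robot touching nothing.
It also fails if it takes over 32 s, if anything falls off the work surface, if the arm or the gripper's body presses on something with over 40 N, if the wrist force passes 120 N, or if a joint passes its speed limit or range.

### The arm

A 6-joint arm with a two-finger parallel gripper is mounted at the origin on the work surface. World frame = base frame: x ahead of the robot, y to its left, z up, the work surface at z = 0. Lengths are in m, angles in rad, forces in N, time in s.
With the tool pointing down it reaches from about 0.35 to 0.975 m from the base axis. Payload 4.9 kg.
Tool frame: the origin (TCP) lies where the fingers leave the gripper's body, on its centre line; the fingertips stand 73 mm ahead of it and the grasp point (between the pads) lies 54 mm ahead of it; z points along the fingers, y is the direction in which the jaws open and shut (so a half turn about z gives the same grasp; the last joint's range is limited). The gripper opens to 85 mm and grips with 20 to 120 N. Pads are 22 mm wide; open, the fingers measure 114 mm over their backs; the gripper's body (76 mm by 85 mm) begins 54 mm behind the grasp point. The pads swing forward as they close: fully open they stand 13 mm farther back than shut.
Start: joints at [1.157, 0.053, 1.613, -0, 1.476, -0.119], TCP at [0.182, 0.598, 0.304] pointing down, gripper open.
Joint ranges: [-3.01, 3.01], [-1.01, 2.22], [0.06, 2.58], [-1.02, 4.17], [0.09, 2.62], [-3.14, 3.14]. Speed limits (rad/s): [2.57, 2.57, 3.14, 3.14, 3.14, 3.14].

### API

Orientations are given as a rotation vector (axis times angle).
In Python, from station import monitor, vision, workorder gives the robot as it stands.
- The arm moves only by the tool arm_command, never from a script. Its argument "rows" is text: rows parted by semicolons, each of 6 numbers parted by spaces: the shift along the world's x, y, z in mm, then the turn, a rotation vector about the world's x, y, z in degrees. In form: tx ty tz wx wy wz; .... A call has 1 to 12 rows; each row is the pose to reach, as a shift and turn from the pose measured when the call began; what a row does not reach only later rows make up. A row lasts 1/8 s, in which the tool goes at most 62.5 mm and 10.7 degrees, less where a joint would pass 70% of its speed; a pose out of reach is approached as far as the arm can. A call with a gripper value outside its range is refused whole. "jaw" is the opening, from 0 (shut) to 1 (fully open), set as the call begins (left out, the last holds). The fingers move at their own pace and stop on an object; "squeeze" is the grip in N (left out, the last holds). Time passes only in rows, so rows that repeat a pose let the fingers close. It gives the time, the measured TCP pose, the force and the opening at its end, in the units of the state.
- monitor.get_obs(): the state, without advancing time (a new reading comes with each control period).
- vision.get_image(name): name is "scene" or "top" or "wrist"; returns a dict with "frame" (400x640x3 uint8, red, green, blue), "vfov" (degrees; the focal length in pixels is half the picture's height over the tangent of half this angle, whatever the lens; pixels are square), "cx", "cy" (the principal point, pixels), "distortion" ([k1, k2, p1, p2, k3] as OpenCV has them; the pictures are not rectified), "R" (3x3) and "t" (3): a world point X has camera coordinates R X + t; the wrist camera has in their place "T_tool_cam" (4x4, takes a point from camera to tool coordinates, whose origin is the TCP and whose axes are the flange's). Camera axes: x right, y down, z forward; pixel columns grow to the right and rows downward; lengths in m; the calibration is good to about 2 mm. A picture is of the moment at which its call begins: read the wrist's pose just before it. There is no depth.
- workorder.finish_job(): hands the job in, once; it reports no verdict.
The state is a dict: "t": time; "q": joint angles; "dq": joint speeds; "effort": joint torques, N m; "tool_pos": TCP position; "tool_rot": TCP orientation; "contact_force": force on the tool from outside, world axes, zero at the start; "wrist_torque": the same for the moment, N m; "opening": finger opening in m.
Only numpy, scipy, OpenCV 4.12 (cv2) and the standard library are available. Lean on these libraries where they do the work, as an engineer would, in place of code of your own. Each camera call takes 0.05 s, during which the arm holds its last target. There are 200 camera calls.

## Working session

There is one attempt and no reset: what is moved stays moved. The work goes in short steps, Python scripts to look and compute and a tool call to move; the robot and the scene stay as the last step left them, time stands still between calls to the robot, and variables do not carry over. Pictures are saved under pics/ and viewed, about 8 in all and at most 12, crops included, and the job is handed in when it is done.

Besides the shell and the picture viewer there is one more tool, called after "Request:" as name(argument=value, ...) on one line, values as JSON. arm_command: Moves the arm, as the interface text tells. Its arguments: {"type":"object","properties":{"rows":{"type":"string"},"jaw":{"type":"number"},"squeeze":{"type":"number"}},"required":["rows"]}

```bash
mkdir -p pics
cat > h.py <<'E'
import numpy as np, cv2
from scipy.spatial.transform import Rotation as Ro
from station import monitor, vision, workorder
def grab(n):
    o=monitor.get_obs(); im=vision.get_image(n)
    f=200/np.tan(np.radians(im["vfov"])/2)
    K=np.array([[f,0,im["cx"]],[0,f,im["cy"]],[0,0,1]]); D=np.array(im["distortion"],float)
    if "R" in im: R=np.array(im["R"]);t=np.array(im["t"])
    else:
        T=np.eye(4);T[:3,:3]=Ro.from_rotvec(o["tool_rot"]).as_matrix();T[:3,3]=o["tool_pos"]
        W=np.linalg.inv(T@np.array(im["T_tool_cam"]));R=W[:3,:3];t=W[:3,3]
    return im["frame"],K,D,R,t
def ray(c,uv):
    _,K,D,R,t=c
    p=cv2.undistortPoints(np.array([[uv]],float),K,D)[0,0]
    return -R.T@t, R.T@np.array([p[0],p[1],1])
def onz(c,uv,z):
    o,d=ray(c,uv); return o+d*(z-o[2])/d[2]
def tri(c1,u1,c2,u2):
    o1,d1=ray(c1,u1);o2,d2=ray(c2,u2)
    s=np.linalg.lstsq(np.c_[d1,-d2],o2-o1,rcond=None)[0]
    a,b=o1+s[0]*d1,o2+s[1]*d2
    return (a+b)/2,np.linalg.norm(a-b)
def proj(c,X):
    _,K,D,R,t=c
    return cv2.projectPoints(np.array([X],float),cv2.Rodrigues(R)[0],t,K,D)[0].ravel()
def save(c,n): cv2.imwrite("pics/"+n,c[0][...,::-1])
E
python3 - <<'E'
from h import *
print(monitor.get_obs())
for n in("scene","top","wrist"):
    c=grab(n);save(c,n+"0.png");print(n,-c[3].T@c[4],c[3][2])
    a=c[0]
    np.save(n+".npy",a)
E
cd pics; python3 -c "
import cv2,numpy as np
a=[cv2.imread(n+'0.png') for n in('scene','top')]
cv2.imwrite('both.png',np.vstack(a)[:, :])"
```

```text
{'t': 0.0, 'q': array([ 1.15702913e+00,  5.33664819e-02,  1.61426554e+00,  1.55482123e-05,
        1.47600853e+00, -1.18984189e-01]), 'dq': array([ 0.00163735, -0.00020787,  0.00206594,  0.00219228, -0.00133958,
       -0.00117186]), 'effort': array([-6.35171250e-05, -3.93685949e+01, -3.70175779e+01, -3.72982925e-06,
        6.91266774e-03,  1.29216360e-05]), 'tool_pos': array([0.18138131, 0.59761568, 0.3026739 ]), 'tool_rot': array([-4.61290059e-01, -3.10698015e+00,  3.09644121e-03]), 'contact_force': array([-0.71581694, -0.0942614 ,  0.09614594]), 'wrist_torque': array([ 0.03856215,  0.01993674, -0.00421189]), 'opening': 0.08542051959428082}
scene [ 0.94335674 -0.19461685  0.79235481] [-0.44165438  0.25901398 -0.8589838 ]
top [ 0.46364452 -0.01109762  1.01773255] [ 0.17257364  0.02894433 -0.98457126]
wrist [0.11624656 0.61711148 0.37242876] [ 0.25506213 -0.07784963 -0.96378563]
```

View pics/scene0.png

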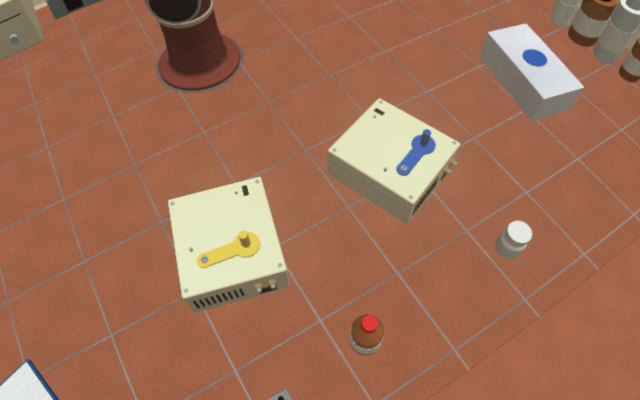

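View pics/top0.png

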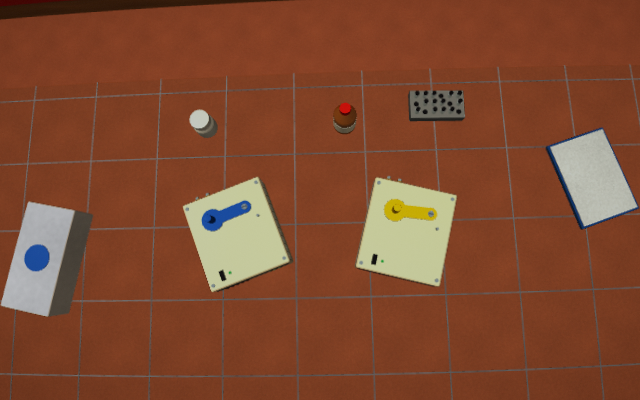

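The blue unit is at about (395,160) in the scene view and (236,235) in the top view. Its knob is near (427,133) and (211,218), and its screw near (404,168) and (245,206). The yellow unit is at (228,240) and (407,232). Next I'll take enlarged crops and compute positions from the blue mask.

Run:
```python
from h import *
cs=grab("scene");ct=grab("top")
def crop(c,u,v,w=40,h=30,s=10): return cv2.resize(c[0][v-h:v+h,u-w:u+w,::-1],None,fx=s,fy=s,interpolation=cv2.INTER_CUBIC)
A=crop(cs,415,150,40,29);B=crop(ct,228,213,40,29)
cv2.imwrite("pics/crop1.png",np.vstack([A,B])[:, :])
im=cv2.resize(np.vstack([A,B]),(400*2*580//1160,580));cv2.imwrite("pics/crop1.png",np.hstack([cv2.resize(A,(400,290)),cv2.resize(B,(400,290))]))
for n,c,k,s in(("scene",cs,(426,131),(404,168)),):
    pass
print("screw",tri(cs,(404,168),ct,(245,206)), "knob",tri(cs,(426,131),ct,(211,219)))
for c in(cs,ct):
    print(onz(c,(404,168) if c is cs else (245,206),.097))
```

```text
screw (array([0.60239647, 0.18492596, 0.09897649]), np.float64(0.003131024937019629)) knob (array([0.5729734 , 0.25012221, 0.13464575]), np.float64(0.007678223050787268))
[0.60194111 0.18756809 0.097     ]
[0.60192801 0.18392062 0.097     ]
```

View pics/crop1.png

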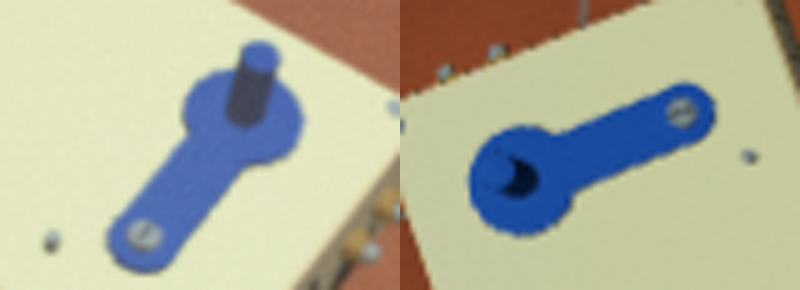

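Run:
```python
from h import *
cs=grab("scene");ct=grab("top")
for n,a,b,z in(("screw",(404,168.2),(244.6,206.4),.099),("knob",(427,132.4),(207.4,218.4),.133)):
    print(n,tri(cs,a,ct,b),onz(cs,a,z),onz(ct,b,z))
P=(onz(cs,(404,168.2),.099)+onz(ct,(244.6,206.4),.099))/2
Q=(onz(cs,(427,132.4),.133)+onz(ct,(207.4,218.4),.133))/2
d=Q-P;print(np.linalg.norm(d[:2]),np.degrees(np.arctan2(d[1],d[0])))
```

```text
screw (array([0.60176983, 0.18605367, 0.09680504]), np.float64(0.002702788954854754)) [0.60329011 0.18619159 0.099     ] [0.60078267 0.18435676 0.099     ]
knob (array([0.57377135, 0.25712856, 0.12789878]), np.float64(0.0019802559550978972)) [0.5768989  0.25468128 0.133     ] [0.57264428 0.25468303 0.133     ]
0.07457102229555747 111.44585988983002
```

Request:
arm_command(rows="50 -43 0 0 0 -6; 100 -87 0 0 0 -13; 150 -130 0 0 0 -19; 200 -174 0 0 0 -26; 250 -218 0 0 0 -32; 300 -262 0 0 0 -39; 350 -305 0 0 0 -46; 393 -343 -20 0 0 -51.5; 393 -343 -40 0 0 -51.5; 393 -343 -40 0 0 -51.5; 393 -343 -40 0 0 -51.5", jaw=0.55)

```text
t: 1.72
tool_pos: [0.5743, 0.2555, 0.2642]
tool_rot: [-1.765, -2.599, -0.0]
contact_force: [-0.1, -0.7, -0.1]
opening: 0.0469
```

Run:
```python
from h import *
o=monitor.get_obs();print(o["t"],o["tool_pos"],o["opening"],Ro.from_rotvec(o["tool_rot"]).as_matrix().round(3))
c=grab("wrist");save(c,"w1.png");print(proj(c,[.5745,.2548,.133]),proj(c,[.602,.1855,.098]))
```

```text
1.725 [0.57426461 0.25552796 0.26421021] 0.04691234591316446 [[-0.369  0.93  -0.   ]
 [ 0.93   0.369  0.   ]
 [ 0.    -0.    -1.   ]]
[317.38617012 221.41814638] [317.26703526 300.99532702]
```

View pics/w1.png

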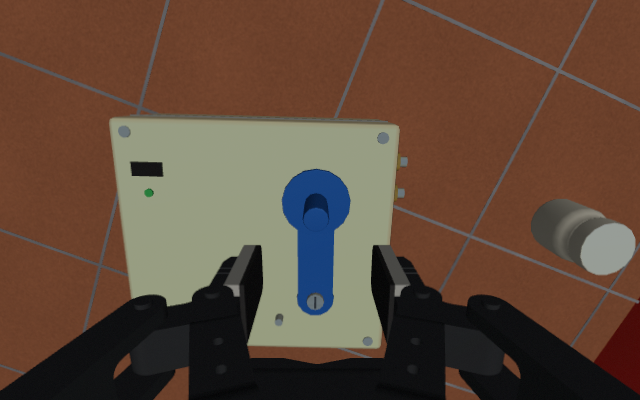

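The wrist view shows the knob top at (316,217) and the screw at (315,301). I predicted (317,221) and (317,301), so the agreement is within about 3 mm. The jaws straddle the knob, so I'll descend and then cage it loosely.

Request:
arm_command(rows="-1 2 -30 0 0 0; -1 2 -60 0 0 0; -1 2 -80 0 0 0; -1 2 -80 0 0 0; -1 2 -80 0 0 0")

```text
t: 2.4
tool_pos: [0.5739, 0.2584, 0.1865]
tool_rot: [1.762, 2.598, 0.005]
contact_force: [0.6, -0.1, -1.2]
opening: 0.0468
```

Request:
arm_command(rows="0 0 0 0 0 0; 0 0 0 0 0 0; 0 0 0 0 0 0; 0 0 0 0 0 0; 0 0 0 0 0 0", jaw=0.24, squeeze=20)

```text
t: 3.02
tool_pos: [0.5738, 0.2584, 0.1864]
tool_rot: [1.763, 2.598, 0.004]
contact_force: [-0.4, -0.5, 0.3]
opening: 0.0204
```

Run:
```python
from h import *
o=monitor.get_obs();print(o["t"],o["tool_pos"],o["opening"],o["contact_force"])
p=o["tool_pos"][:2]*1000;c=np.array([602,185.5])
c2=np.array([602,185.5]);v=p-c2;print(np.hypot(*v),np.degrees(np.arctan2(v[1],v[0])))
for a in range(9,100,9):
    r=np.radians(a);w=np.array([[np.cos(r),-np.sin(r)],[np.sin(r),np.cos(r)]])@v+c2-p;print(a,w.round())
```

```text
3.025 [0.57384674 0.25835365 0.18639734] 0.020403933613784116 [-0.3856491  -0.51199574  0.31780773]
78.10416718500414 111.12831593545752
9 [-11.  -5.]
18 [-21. -12.]
27 [-30. -21.]
36 [-37. -30.]
45 [-43. -41.]
54 [-47. -53.]
63 [-50. -65.]
72 [-50. -77.]
81 [-48. -89.]
90 [ -45. -101.]
99 [ -39. -112.]
```

Request:
arm_command(rows="-5 -2 0 0 0 4; -11 -5 0 0 0 9; -16 -8 0 0 0 13; -21 -12 0 0 0 18; -30 -21 0 0 0 27; -37 -30 0 0 0 36; -43 -41 0 0 0 45; -43 -41 0 0 0 45")

```text
t: 4.03
tool_pos: [0.5307, 0.217, 0.1864]
tool_rot: [0.638, 3.075, 0.005]
contact_force: [-0.0, 1.0, -0.4]
opening: 0.0205
```

Run:
```python
from h import *
o=monitor.get_obs();p=o["tool_pos"][:2]*1000;print(o["t"],o["tool_pos"],o["opening"],o["contact_force"])
c2=np.array([602,185.5]);v=p-c2;print(np.hypot(*v),np.degrees(np.arctan2(v[1],v[0])))
for a in range(9,100,9):
    r=np.radians(a);w=np.array([[np.cos(r),-np.sin(r)],[np.sin(r),np.cos(r)]])@(v*76.5/np.hypot(*v))+c2-p;print(a,w.round())
save(grab("wrist"),"w2.png")
```

```text
4.025 [0.5306828  0.21704055 0.18643051] 0.020459440288837793 [-0.04540833  0.97835954 -0.37294308]
77.98043761401931 156.14224269997635
9 [ -3. -12.]
18 [ -5. -24.]
27 [ -5. -36.]
36 [ -3. -48.]
45 [ -0. -59.]
54 [  5. -70.]
63 [ 12. -80.]
72 [ 20. -89.]
81 [ 30. -96.]
90 [  40. -102.]
99 [  52. -105.]
```

View pics/w2.png

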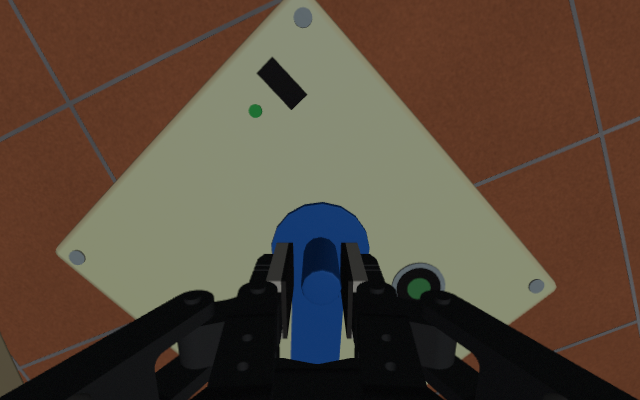

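The knob at (320,285) is caged between the pads and the window at (418,288) is appearing, so I'll continue the swing.

Request:
arm_command(rows="-1 -6 0 0 0 4; -3 -12 0 0 0 9; -5 -24 0 0 0 18; -5 -36 0 0 0 27; -3 -48 0 0 0 36; -2 -54 0 0 0 41; 0 -60 0 0 0 46; 0 -60 0 0 0 46; 0 -60 0 0 0 46")

```text
t: 5.2
tool_pos: [0.531, 0.1574, 0.1864]
tool_rot: [0.61, -3.081, -0.005]
contact_force: [-0.2, -0.6, -0.0]
opening: 0.02
```

Request:
arm_command(rows="0 0 0 0 0 0; 0 0 0 0 0 0; 0 0 0 0 0 0; 0 0 0 0 0 0", jaw=0.5)

```text
t: 5.7
tool_pos: [0.531, 0.1574, 0.1865]
tool_rot: [0.61, -3.081, -0.005]
contact_force: [0.2, -0.5, -0.1]
opening: 0.043
```

Request:
arm_command(rows="0 0 20 0 0 0; 0 0 50 0 0 0; 0 0 90 0 0 0; -20 0 130 0 0 0; -60 20 140 0 0 0; -110 40 140 0 0 0; -110 40 140 0 0 0; -110 40 140 0 0 0")

```text
t: 6.7
tool_pos: [0.4212, 0.1975, 0.3278]
tool_rot: [-0.61, 3.08, 0.005]
contact_force: [-0.1, 0.6, -0.1]
opening: 0.0426
```

Run:
```python
from h import *
o=monitor.get_obs();print(o["t"],o["tool_pos"],o["contact_force"])
ct=grab("top");save(ct,"top2.png");cs=grab("scene")
cv2.imwrite("pics/end.png",np.vstack([cv2.resize(cs[0][80:320,140:490,::-1],None,fx=1.25,fy=1.25),cv2.resize(ct[0][160:310,165:480,::-1],(437,208))]))
```

```text
6.7 [0.42124739 0.19747494 0.32777037] [-0.06661517  0.64220793 -0.07850546]Traceback (most recent call last):
  File "<stdin>", line 4, in <module>
    return _nx.concatenate(arrs, 0, dtype=dtype, casting=casting)
           ~~~~~~~~~~~~~~~^^^^^^^^^^^^^^^^^^^^^^^^^^^^^^^^^^^^^^^
ValueError: all the input array dimensions except for the concatenation axis must match exactly, but along dimension 1, the array at index 0 has size 438 and the array at index 1 has size 437
```

Run:
```python
from h import *
ct=grab("top");cs=grab("scene")
cv2.imwrite("pics/end.png",np.vstack([cv2.resize(cs[0][80:320,140:490,::-1],(500,342)),cv2.resize(ct[0][160:310,165:480,::-1],(500,238))]))
```

```text
(no output)
```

View pics/end.png

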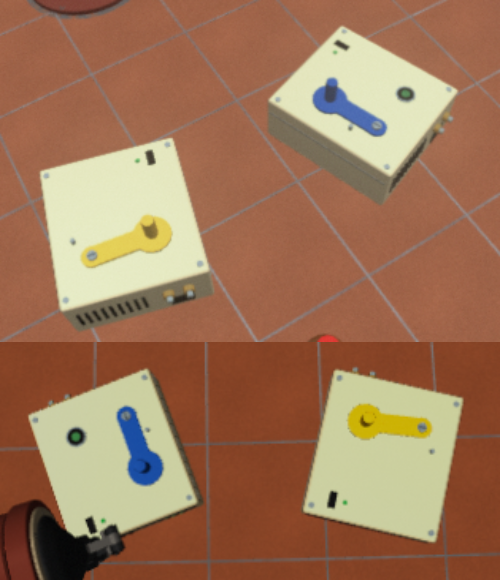

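The final views show the blue cover turned about 87–90° anticlockwise. The window ring, at (405,94) and (76,437) in the picture, is fully clear. The yellow cover hasn't moved and the gripper is clear of both units.

```bash
python3 -c "
from h import *
print(workorder.finish_job())"
```

```text
the job is handed in; nothing more can be done
None
```

The blue cover now stands about a quarter turn anticlockwise from shut, with the round window fully uncovered, and I've handed the job in. I held the knob loosely between the pads, swung it around the screw, then released it and moved the arm away.

- **Blue cover:** the last scene and top views show it turned about 87–90° (read off the top view), with the window ring completely clear.
- **Yellow cover:** it looks unmoved and shut in both last views.
- **Robot:** the gripper was clear of both units at hand-in, and the force readings I took stayed around 1 N. The job took about 7 s on the robot's clock.
- **Measurement agreement:** the knob measured 75 mm from the screw, matching the description. The two fixed cameras disagreed by 2–4 mm and the wrist view by about 3 mm, which the loose grip allowed for. Triangulation put the knob top at 128 mm high, against the stated 133 mm.
- **Failed check:** my first script for the end picture stopped on an image-size mismatch. I fixed it and ran it again, and nothing moved in between.

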